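Feel the key home and unlock the drawer unit

TASK

Unlock the grey drawer unit: take the yellow-handled key from its dark wooden stand, put it in the lock on top of the unit and, pressing only lightly, turn it gently back and forth until it drops fully home. Then turn it clockwise as far as the stop and leave it standing in the lock, without disturbing the other things on the bench.

Things in the scene. Friction and masses are not known exactly. Their poses are not given: they have to be found in the camera images.
- key: Panel key, about 80 g, upright in its stand. Origin: centre of the blade's lower end; z up the key. Flat steel blade 22 (x) by 5 mm (y), 10 mm high; round shank 23 mm diameter up to z = 28 mm; flange 34 mm diameter, z = 28 to 32 mm; flat yellow handle 40 (x) by 10 mm (y), z = 32 to 68 mm. Handle and blade lie in one plane; half a turn gives the same key.
- key_bow (a point): Point on the key's axis at mid-bow, 53 mm above the blade's lower end: where to grip, across the 10 mm thickness (key y).
- stand: Fixed dark wooden block 64 x 64 x 40 mm with a round hole of 25.5 mm diameter in its centre, in which the key hangs by its flange: the flange rests on the block's top. Origin: centre of the underside.
- unit: Fixed grey drawer unit, 200 mm deep (x) by 240 mm wide (y) by 110 mm high, two drawers with knobs on the front, which faces its -x. Origin: centre of the underside. The lock stands on its deck.
- lock: Dark steel lock housing 48 x 48 x 32 mm fixed on the unit's deck. Origin: centre of its underside, 110 mm above the bench; axes as the unit's (z up). A white mark on top, on the -x side, shows its x axis. Pressing the key on the lock with more than 30 N before it is home damages it; so does wrenching against the stop (contact forces over 80 N, some 0.5 N m).
- lock_mouth (a point): Centre of the lock's round mouth, 24.6 mm diameter with a 3 mm chamfer, on top of the housing; axes as the lock's. With the key resting on the plug's face its blade end is 16 mm below this point and its flange 12 mm above the housing; fully home the blade end is 26 mm below it and the flange 2 mm above the housing.
- lock_face (a point): Centre of the face of the lock's plug, 16 mm below the mouth under a black dust flap that gives way freely; axes as the housing's, fixed. Its slot (6.6 mm wide, 10 mm deep, right across) was left anywhere from 34 degrees anticlockwise to 29 degrees clockwise of the lock's x axis, out of sight. The blade drops in within about 4 degrees of it. Pressing over 15 N may drag the plug round with the key.
- lock_stop (a point): Point on the housing's top edge circle, 20 mm from the mouth's centre, in the direction in which the slot and handle lie at the clockwise hard stop (unlocked): 54 degrees clockwise, seen from above, from the lock's x axis. The plug resists turning with 0.15 N m and stays where it is left; its other stop is 37 degrees anticlockwise of the x axis.
- sanding_block: Bystander: wooden sanding block 60 x 100 x 32 mm lying on the unit's deck behind the lock. Origin: centre of the underside.
- spring_clamp: Bystander: red metal spring clamp, about 180 mm long, 100 mm wide, 20 mm high, lying on the bench. Origin at its pivot, on the underside.
- bar_clamp: Bystander: orange plastic quick-release bar clamp on a 300 mm steel bar (along x), 24 mm high, lying on the bench. Origin: middle of the bar, on the underside.
- square: Bystander: steel combination square, rule 220 mm (along y), 28 mm high at its nut, lying on the bench. Origin: middle of the rule, on the underside.
- jar: Bystander: amber glass jar with green lid, 64 mm diameter, 85 mm high. Origin: centre of the underside.
- screwdriver: Bystander: screwdriver 200 mm long lying along its x on the bench.
Things that resemble listed ones, but are neither listed nor needed, are in the scene too. Of the things like the key, leave any that is red; of the rest the smaller one is meant.

How it is judged:
On the way, in this order (a step that is already met when the one before it is completed fails the run):
1. the key has dropped fully home in the lock, not yet turned to the unlocked position (z of key in the frame of lock below 0.008 m and horizontal distance between key and lock_mouth below 0.004 m and angle between key's own z axis and vertical below 0.12 rad), for 0.1 s.
2. the key, still home, is turned clockwise to the stop (all of step 1 and angle between the x axis of key and the x axis of lock, either way round above 0.85 rad), for 0.2 s.
At the end, for the whole second after the job is handed in: The key stands released and at rest in the lock: blade end at least 24 mm below the mouth (2 mm of fully home), within 4 mm of the lock's axis, within 7 degrees of upright, and its flat turned at least 48 degrees clockwise from the lock's x axis (stop at 54) (all of step 1 and angle between the x axis of key and the x axis of lock, either way round above 0.84 rad and linear speed of key below 0.01 m/s and angular speed of key below 0.1 rad/s); the robot touches nothing.
It fails at once if the key is pressed on the lock with more than 30 N before it is home (contact force between key and lock above 30 N and not (z of key in the frame of lock below 0.008 m and horizontal distance between key and lock_mouth below 0.004 m and angle between key's own z axis and vertical below 0.12 rad)).
It fails at once if the lock is wrenched: contact forces between key and lock above 80 N (contact force between key and lock above 80 N).
It fails at once if a bystander is pushed more than 30 mm from its place (distance of any of sanding_block, spring_clamp, bar_clamp, square, jar, screwdriver from where it was at the start of the episode above 0.03 m).
It also fails if it takes over 64 s, if anything falls off the work surface, if the arm or the gripper's body presses on something with over 40 N, if the wrist force passes 120 N, or if a joint passes its speed limit or range.

ROBOT

A 6-joint arm with a two-finger parallel gripper is mounted at the origin on the work surface. World frame = base frame: x ahead of the robot, y to its left, z up, the work surface at z = 0. Lengths are in m, angles in rad, forces in N, time in s.
With the tool pointing down it reaches from about 0.35 to 0.85 m from the base axis. Payload 8.1 kg.
Tool frame: the origin (TCP) lies at the very end of the fingers, on their centre line; the grasp point (between the pads) lies behind it (env.grip_point_offset is the z of the grasp point in the tool frame, in m); z points along the fingers, y is the direction in which the jaws open and shut (so a half turn about z gives the same grasp; the last joint's range is limited). The gripper opens to 93 mm and grips with 3 to 60 N. Pads are 15 mm wide; open, the fingers measure 128 mm over their backs; the gripper's body (75 mm by 188 mm) begins 65 mm behind the grasp point.
Start: joints at [1.196, 0.13, 1.488, -0, 1.523, -0.085], TCP at [0.171, 0.575, 0.197] pointing down, gripper open.
Joint ranges: [-2.96, 2.96], [-0.89, 2.26], [0.02, 2.5], [-1.34, 4.48], [0, 2.73], [-2.66, 2.66]. Speed limits (rad/s): [2.39, 2.39, 2.79, 3.14, 3.14, 3.14].

INTERFACE

Orientations are given as a 3x3 rotation matrix whose columns are the frame's x, y, z axes.
In Python, from bench import env, vision, finder gives the robot as it stands.
- The arm moves only by the tool move_arm, never from a script. Its argument "commands" is a list of rows, each a list of 7 numbers: the turn, a rotation vector about the tool's x, y, z in rad, then the shift along the tool's x, y, z in cm, then the opening, from -1 (shut) to 1 (fully open). In form: [[rx, ry, rz, x, y, z, gripper], ...]. A call has 1 to 8 rows; each row shifts and turns the commanded pose from where the row before left it, along the tool's axes as they then stand; what a row does not reach is not made up. A row lasts 1/8 s, in which the tool goes at most 62.5 mm and 10.7 degrees, less where a joint would pass 70% of its speed; a pose out of reach is approached as far as the arm can. A call is refused whole if a number of a shift passes 6.25 or a number of a turn 0.188, either way. A call with a gripper value outside its range is refused whole. The fingers move at their own pace and stop on an object; the grip force is fixed at half the most. Time passes only in rows, so rows that do not move let the fingers close. It gives the time, the measured TCP pose, the force and the opening at its end, in the units of the state.
- env.observe(): the state, without advancing time (a new reading comes with each control period).
- vision.get_image(name): name is "side" or "top"; returns (picture, depth): 480x640x3 uint8, red, green, blue; 480x640 float32, m along the optical axis (not along the pixel's ray), 0 where there is no reading.
- vision.get_calibration(name): a dict with "fx", "fy", "cx", "cy" (pixels), "cam_to_world" (4x4, takes a point from camera to world coordinates). Camera axes: x right, y down, z forward; pixel columns grow to the right and rows downward; lengths in m; the calibration is good to about 2 mm. A picture is of the moment at which its call begins. get_calibration takes no time and is no camera call.
- env.hand_in(): hands the job in, once; it reports no verdict.
Trained networks look in the newest picture that a camera, given by its name, has taken for a name from the list of things; names that differ only in an ending like _2 or _b are one class to them, and where a whole thing is asked for, a point or a joint stands for the part that bears it (a point fixed in the world has none). Each returns a list of dicts, best first, with "p" (0 to 1); they miss things now and then, are a little off and sometimes report something else, mostly with a low value. They report only what shows in the picture. A call takes as long as a camera call. They do not tell look-alikes from the thing itself.
- finder.boxes_of(camera, label): "point" ([x, y, z] in m, in the coordinates of the camera as it stood for that picture, good to about 4 mm: the middle of the surface that is visible of it).
- finder.regions_of(camera, label): "mask" (480x640 bool, what is visible of it).
- finder.place_of(camera, label): "point" ([x, y, z] in m, in the coordinates of the camera as it stood for that picture, good to about 4 mm: a listed point, or the origin of a listed thing).
The state is a dict: "time": time; "joint_pos": joint angles; "qd": joint speeds; "joint_torque": joint torques, N m; "tool_pos": TCP position; "tcp_rot": TCP orientation; "wrist_force": force on the tool from outside, world axes, zero at the start; "wrist_torque": the same for the moment, N m; "gripper_width": opening from 0.0 (shut) to 1.0 (fully open).
Only numpy, scipy, OpenCV 4.12 (cv2) and the standard library are available. Lean on these libraries where they do the work, as an engineer would, in place of code of your own. Each camera call takes 0.05 s, during which the arm holds its last target.

## Working session

There is one attempt and no reset: what is moved stays moved. The work goes in short steps, Python scripts to look and compute and a tool call to move; the robot and the scene stay as the last step left them, time stands still between calls to the robot, and variables do not carry over. Pictures are saved under pics/ and viewed, and the job is handed in when it is done.

Besides the shell and the picture viewer there is one more tool, called by a JSON object that holds its "op" and its "data", one argument or row to a line. move_arm: Moves the arm, as the interface text tells. Its arguments: {"type":"object","properties":{"commands":{"type":"array","items":{"type":"array","items":{"type":"number"}}}},"required":["commands"]}

```bash
ls; mkdir -p pics; python3 - <<'E'
from bench import env, vision, finder
import cv2, numpy as np
print(env.observe(), env.grip_point_offset)
for n in ("side","top"):
    im,d=vision.get_image(n); cv2.imwrite(f"pics/{n}0.png",im[:,:,::-1]); np.savez(f"pics/{n}0.npz",im=im,d=d)
    c=vision.get_calibration(n); print(n,c)
E
```

```text
pics
{'time': 0.0, 'joint_pos': array([ 1.19558791e+00,  1.31154290e-01,  1.48929729e+00,  4.01849100e-05,
        1.52301657e+00, -8.54117891e-02]), 'qd': array([ 0.00071138,  0.00033435, -0.00094237, -0.00116524,  0.00157455,
       -0.00237447]), 'joint_torque': array([ 4.52255354e-04, -5.59840357e+01, -4.91756558e+01,  7.68235023e-02,
        3.58803850e-02, -7.20998992e-05]), 'tool_pos': array([0.17119445, 0.57440642, 0.19618172]), 'tcp_rot': array([[-9.58301380e-01,  2.85758534e-01, -7.24652569e-04],
       [ 2.85759383e-01,  9.58299839e-01, -1.73030944e-03],
       [ 1.99983752e-04, -1.86523419e-03, -9.99998240e-01]]), 'wrist_force': array([-0.7075839 ,  0.22216811,  0.49453112]), 'wrist_torque': array([0.01381472, 0.02114959, 0.01335326]), 'gripper_width': 0.9989425119397733} -0.0188
side {'fx': 552.5697857686231, 'fy': 552.5697857686231, 'cx': 318.79955256912854, 'cy': 236.557330145526, 'cam_to_world': array([[ 0.84999695, -0.4199459 ,  0.31804187,  0.15437127],
       [-0.52644026, -0.65523471,  0.54178236, -0.71336145],
       [-0.01912721, -0.6279434 , -0.77802393,  1.11234772],
       [ 0.        ,  0.        ,  0.        ,  1.        ]])}
top {'fx': 490.01921283658623, 'fy': 490.01921283658623, 'cx': 319.29141259942895, 'cy': 247.954085249377, 'cam_to_world': array([[ 0.05638526, -0.97363099,  0.22105069,  0.24738966],
       [-0.99840563, -0.05440354,  0.01504809, -0.02260466],
       [-0.00262535, -0.22154674, -0.97514622,  1.46266912],
       [ 0.        ,  0.        ,  0.        ,  1.        ]])}
```

View pics/side0.png

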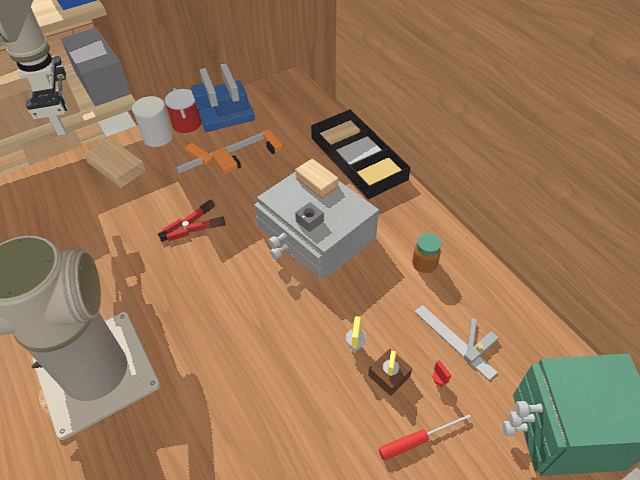

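View pics/top0.png

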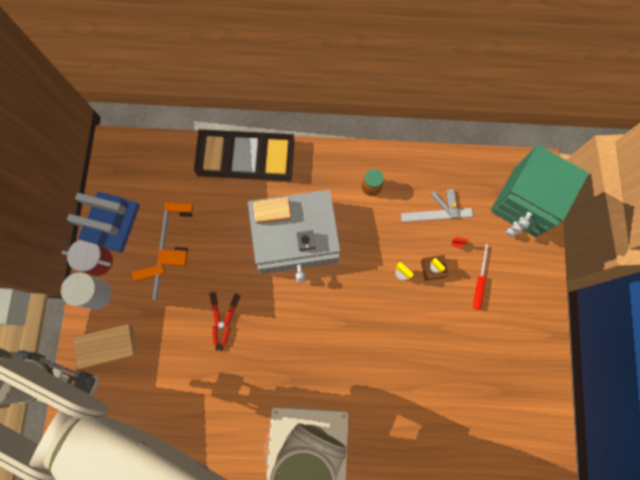

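The side view shows the stand with the yellow key at (391,366), a larger yellow look-alike at (356,335), a red one at (441,373) and the lock at (310,214). The top view shows the stand key at (437,266), the look-alike at (404,271) and the lock at (306,240). I'll zoom in and measure.

```bash
cat > h.py <<'E'
from bench import env, vision, finder
import cv2, numpy as np
def c2w(n,p):
    T=vision.get_calibration(n)["cam_to_world"]; return T[:3,:3]@np.array(p)+T[:3,3]
def ray(n,uv):
    c=vision.get_calibration(n);T=c["cam_to_world"]
    d=T[:3,:3]@np.array([(uv[0]-c["cx"])/c["fx"],(uv[1]-c["cy"])/c["fy"],1.]);return T[:3,3],d
def atz(n,uv,z):
    o,d=ray(n,uv);return o+d*(z-o[2])/d[2]
def proj(n,P):
    c=vision.get_calibration(n);T=c["cam_to_world"]
    q=T[:3,:3].T@(np.asarray(P)-T[:3,3]);return np.array([q[0]/q[2]*c["fx"]+c["cx"],q[1]/q[2]*c["fy"]+c["cy"]])
def tri(a,b):
    (o1,d1),(o2,d2)=ray("side",a),ray("top",b)
    A=np.stack([d1,-d2],1);s=np.linalg.lstsq(A,o2-o1,rcond=None)[0]
    p,q=o1+s[0]*d1,o2+s[1]*d2;return (p+q)/2,np.linalg.norm(p-q)
def cloud(n,d):
    c=vision.get_calibration(n);T=c["cam_to_world"];v,u=np.mgrid[:480,:640]
    P=np.stack([(u-c["cx"])/c["fx"]*d,(v-c["cy"])/c["fy"]*d,d],-1)
    return P@T[:3,:3].T+T[:3,3]
E
python3 - <<'E'
from h import *
for n,rs in (("side",[(330,300,120,90),(260,170,120,90)]),("top",[(380,220,120,90),(240,185,120,90)])):
    im=np.load(f"pics/{n}0.npz")["im"]
    t=[cv2.resize(im[y:y+h,x:x+w,::-1],None,fx=6,fy=6,interpolation=cv2.INTER_CUBIC) for x,y,w,h in rs]
    for i,a in enumerate(t): cv2.imwrite(f"pics/{n}z{i}.png",a)
for n in ("side","top"):
    for l in ("key","key_bow","stand","lock","lock_mouth","lock_stop","lock_face","unit","sanding_block"):
        for r in finder.place_of(n,l)[:3]:
            print(n,l,round(r["p"],2),c2w(n,r["point"]).round(4))
E
```

```text
side key 0.92 [ 0.5126 -0.2506 -0.0017]
side key 0.68 [ 0.6134 -0.4138  0.0022]
side key 0.63 [ 0.5398 -0.3477  0.0141]
side key_bow 0.77 [ 0.5398 -0.342   0.0635]
side key_bow 0.72 [ 0.6138 -0.4094  0.0521]
side key_bow 0.69 [ 0.5051 -0.2488  0.0742]
side stand 0.84 [ 0.5339 -0.3453 -0.0012]
side lock 0.94 [0.5712 0.0395 0.1101]
side lock 0.58 [0.5684 0.0389 0.1276]
side lock_mouth 0.66 [0.5747 0.0375 0.1406]
side lock_stop 0.81 [0.5876 0.0249 0.1408]
side lock_face 0.62 [0.5699 0.0382 0.1264]
side unit 0.8 [ 0.6102  0.075  -0.003 ]
side sanding_block 0.58 [0.6502 0.1399 0.1157]
top key 0.7 [ 0.6138 -0.4129  0.0017]
top key 0.47 [ 0.5088 -0.2516  0.002 ]
top key 0.45 [ 0.5316 -0.3423  0.0122]
top key_bow 0.67 [ 0.5336 -0.3476  0.0697]
top key_bow 0.59 [ 0.5085 -0.2469  0.0697]
top key_bow 0.49 [ 0.6102 -0.4115  0.0526]
top stand 0.95 [ 0.5344 -0.3463  0.0032]
top lock 0.62 [0.5712 0.0332 0.1115]
top lock 0.54 [0.5721 0.0374 0.1419]
top lock_mouth 0.81 [0.5709 0.0359 0.1447]
top lock_stop 0.72 [0.5832 0.0216 0.1422]
top lock_face 0.87 [0.5682 0.0359 0.1259]
top lock_face 0.25 [ 0.5379 -0.3467  0.0021]
top unit 0.58 [0.6088 0.0745 0.0007]
top unit 0.27 [0.5684 0.0357 0.1115]
top unit 0.27 [0.6552 0.1435 0.1098]
top sanding_block 0.85 [0.6578 0.1413 0.1092]
```

```bash
python3 - <<'E'
import cv2,numpy as np
t=[cv2.resize(cv2.imread(f"pics/{n}z{i}.png"),(396,297)) for n in("side","top") for i in (0,1)]
cv2.imwrite("pics/zz.png",np.vstack([np.hstack(t[:2]),np.hstack(t[2:])]))
E
```

```text
(no output)
```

View pics/zz.png

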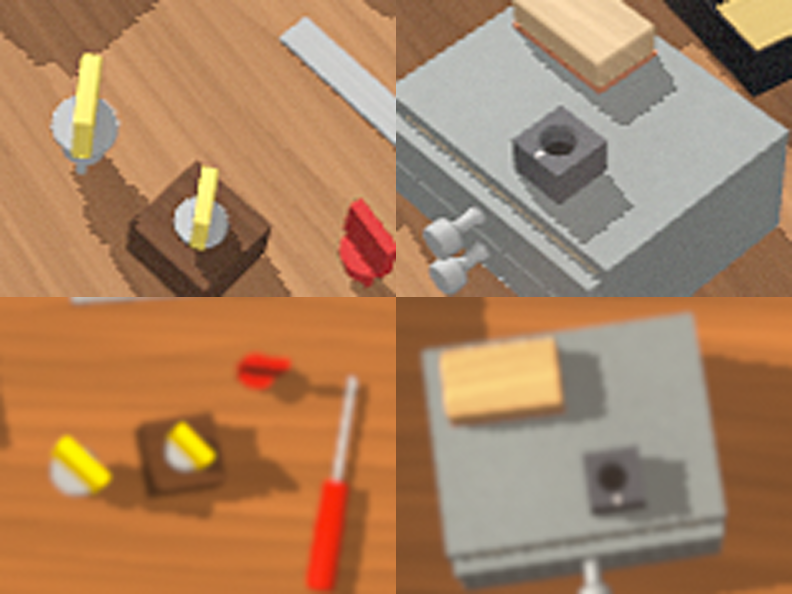

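View pics/sidez1.png

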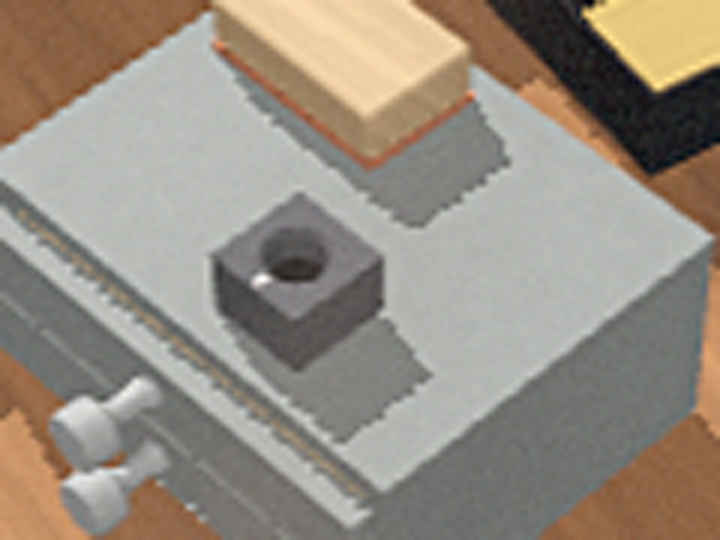

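View pics/topz0.png

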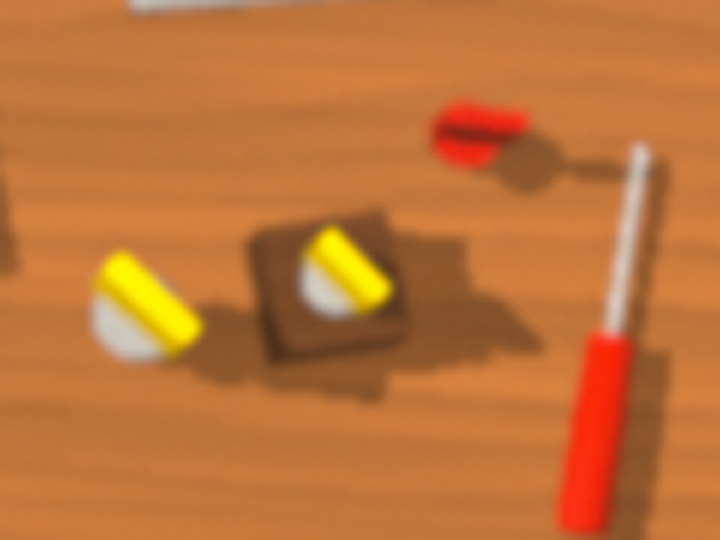

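View pics/sidez0.png

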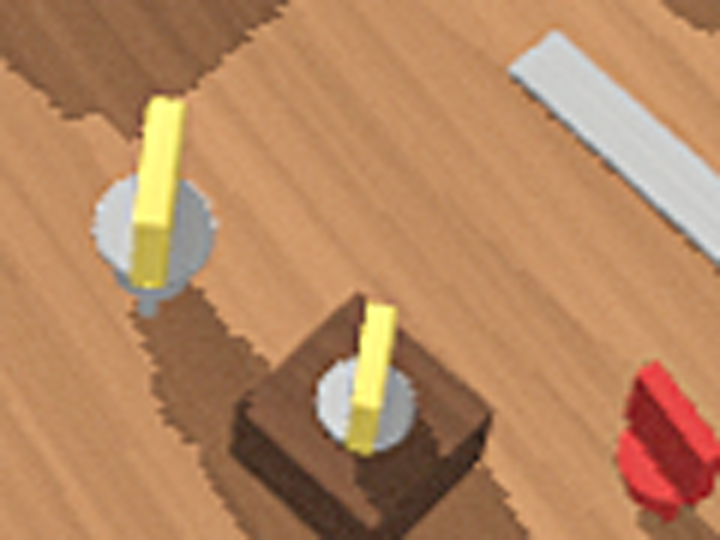

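View pics/topz1.png

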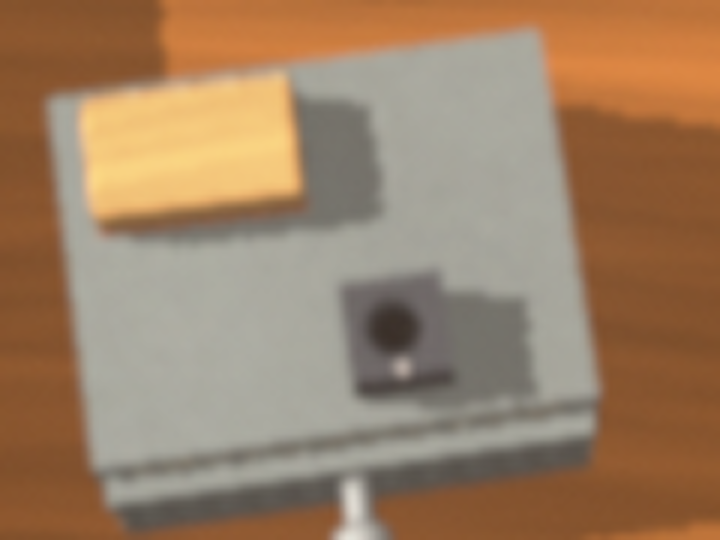

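The zooms are clear. I'll fit the handle, lock-top and unit models to both views, leaving height free as a check.

```bash
cat > fit.py <<'E'
from h import *
from scipy.optimize import minimize
S=8
def sil(n,P,box):
    x0,y0,w,h=box
    q=np.array([proj(n,p) for p in P]); q=((q-[x0,y0]+.5)*S*16).astype(np.int32)
    m=np.zeros((h*S,w*S),np.uint8); cv2.fillConvexPoly(m,cv2.convexHull(q),255,shift=4)
    return cv2.resize(m,(w,h),interpolation=cv2.INTER_AREA)/255.
def boxpts(c,yaw,sx,sy,z0,z1):
    R=np.array([[np.cos(yaw),-np.sin(yaw)],[np.sin(yaw),np.cos(yaw)]])
    return np.array([np.r_[np.array(c)+R@[a*sx/2,b*sy/2],z] for a in(-1,1) for b in(-1,1) for z in(z0,z1)])
def fitkey(views,c0,zb0,box,free=True,tag=""):
    """views: dict name->soft mask crop; param x,y,yaw,zbase of handle bottom"""
    def cost(p):
        z=p[3]
        P=boxpts(p[:2],p[2],.040,.010,z,z+.036)
        return sum(((sil(n,P,box[n])-m)**2).sum() for n,m in views.items())
    best=None
    for yaw in np.arange(0,np.pi,np.pi/8):
        s=np.array([c0[0],c0[1],yaw,zb0]); sim=np.vstack([s]+[s+np.eye(4)[i]*d for i,d in enumerate([.005,.005,.2,.006 if free else 0])])
        r=minimize(cost,s,method="Nelder-Mead",options=dict(initial_simplex=sim,xatol=1e-5,fatol=1e-3,maxiter=400))
        if best is None or r.fun<best.fun: best=r
    return best
def yel(im,box):
    x,y,w,h=box; a=im[y:y+h,x:x+w].astype(float)
    R,G,B=a[...,0],a[...,1],a[...,2]
    return np.clip((np.minimum(R,G)-B-40)/80,0,1)
E
python3 - <<'E'
from fit import *
box={"side":(375,342,32,40),"top":(425,252,25,22)}
V={}
for n in box:
    im=np.load(f"pics/{n}0.npz")["im"]; V[n]=yel(im,box[n])
    cv2.imwrite(f"pics/m{n}.png",cv2.resize((V[n]*255).astype(np.uint8),None,fx=8,fy=8,interpolation=0))
    b=fitkey({n:V[n]},(.536,-.345),.044,box,False); print(n,b.x.round(4),b.fun,V[n].sum())
b=fitkey(V,(.536,-.345),.044,box); print("both",b.x.round(4),b.fun)
b=fitkey(V,(.536,-.345),.044,box,False); print("both fixed z",b.x.round(4),b.fun)
# depth based: flange/handle/stand heights, unit
for n in box:
    z=np.load(f"pics/{n}0.npz"); P=cloud(n,z["d"])
    x,y,w,h=box[n]; m=np.zeros((480,640),bool); m[y:y+h,x:x+w]=V[n]>.9
    print(n,"handle pts",P[m].mean(0).round(4),P[m].max(0).round(4),(z["d"][m]==0).sum())
    def med(M): return np.median(P[M],0).round(4)
    Z=P[...,2]
    L=(abs(P[...,0]-.571)<.035)&(abs(P[...,1]-.037)<.035)&(Z>.130)&(Z<.16); print(" lock top",L.sum(),P[L].mean(0).round(4),med(L))
    u,v=np.where(L)
    r=cv2.minAreaRect(P[L][:,:2].astype(np.float32)*1000);print("  rect",r)
    D=(abs(P[...,0]-.61)<.13)&(abs(P[...,1]-.075)<.16)&(abs(Z-.11)<.008); r=cv2.minAreaRect(P[D][:,:2].astype(np.float32)*1000);print("  deck",r,med(D)[2])
    St=(abs(P[...,0]-.535)<.045)&(abs(P[...,1]+.345)<.045)&(abs(Z-.04)<.004); r=cv2.minAreaRect(P[St][:,:2].astype(np.float32)*1000);print("  stand",r,med(St)[2])
E
```

```text
Traceback (most recent call last):
  File "fit.py", line 21, in fitkey
    r=minimize(cost,s,method="Nelder-Mead",options=dict(initial_simplex=sim,xatol=1e-5,fatol=1e-3,maxiter=400))
  File "fit.py", line 17, in cost
    return sum(((sil(n,P,box[n])-m)**2).sum() for n,m in views.items())
  File "fit.py", line 17, in <genexpr>
    return sum(((sil(n,P,box[n])-m)**2).sum() for n,m in views.items())
                 ~~~^^^^^^^^^^^^
  File "fit.py", line 6, in sil
    q=np.array([proj(n,p) for p in P]); q=((q-[x0,y0]+.5)*S*16).astype(np.int32)
                ~~~~^^^^^
  File "h.py", line 11, in proj
    c=vision.get_calibration(n);T=c["cam_to_world"]
ValueError: time passes only in moves, steps and waits
```

```bash
python3 - <<'E'
s=open("h.py").read()
s=s.replace("import cv2, numpy as np","import cv2, numpy as np, functools\n@functools.lru_cache(None)\ndef cal(n): return vision.get_calibration(n)")
a,b=s.split("def c2w",1); s=a+"def c2w"+b.replace("vision.get_calibration(n)","cal(n)")
open("h.py","w").write(s)
E
cat > m1.py <<'E'
from fit import *
box={"side":(375,342,32,40),"top":(425,252,25,22)}
V={}
for n in box:
    im=np.load(f"pics/{n}0.npz")["im"]; V[n]=yel(im,box[n])
    cv2.imwrite(f"pics/m{n}.png",cv2.resize((V[n]*255).astype(np.uint8),None,fx=8,fy=8,interpolation=0))
    b=fitkey({n:V[n]},(.536,-.345),.044,box,False); print(n,b.x.round(4),b.fun,V[n].sum())
b=fitkey(V,(.536,-.345),.044,box); print("both",b.x.round(4),b.fun)
b=fitkey(V,(.536,-.345),.044,box,False); print("both fixed z",b.x.round(4),b.fun)
for n in box:
    z=np.load(f"pics/{n}0.npz"); P=cloud(n,z["d"])
    x,y,w,h=box[n]; m=np.zeros((480,640),bool); m[y:y+h,x:x+w]=V[n]>.9
    print(n,"handle pts",P[m].mean(0).round(4),P[m].max(0).round(4),(z["d"][m]==0).sum())
    def med(M): return np.median(P[M],0).round(4)
    Z=P[...,2]
    L=(abs(P[...,0]-.571)<.035)&(abs(P[...,1]-.037)<.035)&(Z>.130)&(Z<.16); print(" lock top",L.sum(),P[L].mean(0).round(4),med(L))
    r=cv2.minAreaRect(P[L][:,:2].astype(np.float32)*1000);print("  rect",r)
    D=(abs(P[...,0]-.61)<.13)&(abs(P[...,1]-.075)<.16)&(abs(Z-.11)<.008); r=cv2.minAreaRect(P[D][:,:2].astype(np.float32)*1000);print("  deck",r,med(D)[2])
    St=(abs(P[...,0]-.535)<.045)&(abs(P[...,1]+.345)<.045)&(abs(Z-.04)<.004); r=cv2.minAreaRect(P[St][:,:2].astype(np.float32)*1000);print("  stand",r,med(St)[2])
E
python3 m1.py
```

```text
side [ 0.5339 -0.3455  0.7799  0.044 ] 11.005928188677432 130.2625
top [ 0.5355 -0.3474  0.8041  0.044 ] 13.551098495770859 149.3
both [ 0.5327 -0.3466  0.7855  0.0494] 27.865890582948865
both fixed z [ 0.5341 -0.3456  3.9225  0.044 ] 34.138272359188775
side handle pts [ 0.528  -0.3512  0.094 ] [ 0.5489 -0.3301  1.1123] 1
 lock top 363 [0.5685 0.035  0.1401] [0.5688 0.035  0.1409]
  rect ((570.3779296875, 37.369781494140625), (52.222381591796875, 51.96744155883789), 11.596874237060547)
  deck ((611.758544921875, 76.68905639648438), (195.84078979492188, 244.3052215576172), 12.012492179870605) 0.11
  stand ((532.86279296875, -345.541015625), (65.47888946533203, 66.06172943115234), 11.566887855529785) 0.0397
top handle pts [ 0.5341 -0.3465  0.0675] [ 0.5585 -0.3289  0.0883] 0
 lock top 266 [0.5701 0.0364 0.1417] [0.5706 0.0372 0.1423]
  rect ((571.0729370117188, 36.64955139160156), (49.419837951660156, 47.93749237060547), 11.019845008850098)
  deck ((609.525146484375, 75.41824340820312), (203.86300659179688, 240.31663513183594), 11.808688163757324) 0.1111
  stand ((534.4791870117188, -346.2072448730469), (64.55155944824219, 65.95723724365234), 11.995986938476562) 0.0406
```

{"op": "move_arm", "data": {
  "commands": [
    [0,0,0.172,0,0,-0.5,0],
    [0,0,0.172,0,0,-0.5,0],
    [0,0,0.172,0,0,-0.5,0],
    [0,0,0.172,0,0,-0.5,0],
    [0,0,0.172,0,0,-0.5,0],
    [0,0,0.172,0,0,-0.5,0],
    [0,0,0.172,0,0,-0.5,0],
    [0,0,0.172,0,0,-0.5,0]
  ]
}}

```text
time: 2.0
tool_pos: [0.1714, 0.575, 0.2374]
tcp_rot: [[0.101, 0.995, -0.0], [0.995, -0.101, -0.0], [-0.0, -0.0, -1.0]]
wrist_force: [1.4, 0.4, -0.3]
gripper_width: 0.501
```

{"op": "move_arm", "data": {
  "commands": [
    [0,0,0.172,0,0,0,0],
    [0,0,0.172,0,0,0,0],
    [0,0,0.172,0,0,0,0],
    [0,0,0.172,0,0,0,0],
    [0,0,0,-2.0,4.54,0,0],
    [0,0,0,-2.0,4.54,0,0],
    [0,0,0,-2.0,4.54,0,0],
    [0,0,0,-2.0,4.54,0,0]
  ]
}}

```text
time: 3.0
tool_pos: [0.2441, 0.3888, 0.2373]
tcp_rot: [[0.705, 0.709, 0.0], [0.709, -0.705, 0.0], [0.0, 0.0, -1.0]]
wrist_force: [0.3, -0.1, 0.3]
gripper_width: 0.497
```

{"op": "move_arm", "data": {
  "commands": [
    [0,0,0,-2.0,4.54,0,0],
    [0,0,0,-2.0,4.54,0,0],
    [0,0,0,-2.0,4.54,0,0],
    [0,0,0,-2.0,4.54,0,0],
    [0,0,0,-2.0,4.54,0,0],
    [0,0,0,-2.0,4.54,0,0],
    [0,0,0,-2.0,4.54,0,0],
    [0,0,0,-2.0,4.54,0,0]
  ]
}}

```text
time: 4.0
tool_pos: [0.3888, 0.0189, 0.2376]
tcp_rot: [[0.706, 0.709, 0.001], [0.709, -0.706, 0.0], [0.001, 0.001, -1.0]]
wrist_force: [0.7, -0.1, -0.5]
gripper_width: 0.498
```

{"op": "move_arm", "data": {
  "commands": [
    [0,0,0,-2.0,4.54,0,0],
    [0,0,0,-2.0,4.54,0,0],
    [0,0,0,-2.0,4.54,0,0],
    [0,0,0,-2.0,4.54,0,0],
    [0,0,0,-2.0,4.54,0,0],
    [0,0,0,-2.0,4.54,0,0],
    [0,0,0,0,0,0,0],
    [0,0,0,0,0,0,0]
  ]
}}

```text
time: 5.0
tool_pos: [0.4965, -0.2563, 0.237]
tcp_rot: [[0.706, 0.708, -0.001], [0.708, -0.706, 0.001], [0.0, -0.001, -1.0]]
wrist_force: [-0.4, -0.3, -0.1]
gripper_width: 0.498
```

{"op": "move_arm", "data": {
  "commands": [
    [0,0,0,-1.23,3.0,0,0],
    [0,0,0,-1.23,3.0,0,0],
    [0,0,0,-1.23,3.0,0,0],
    [0,0,0,0,0,4.0,0],
    [0,0,0,0,0,4.0,0],
    [0,0,0,0,0,5.0,0],
    [0,0,0,0,0,0,0]
  ]
}}

```text
time: 5.88
tool_pos: [0.5317, -0.3426, 0.1029]
tcp_rot: [[0.704, 0.71, -0.007], [0.71, -0.704, 0.005], [-0.001, -0.009, -1.0]]
wrist_force: [-0.4, 0.8, -0.8]
gripper_width: 0.5
```

```bash
cat > look.py <<'E'
from h import *
import sys
tag,u,v,w,hh,k=sys.argv[1],*map(int,sys.argv[2:7])
P=None
def shot(n,cx,cy,w,h,k,tag):
    im,d=vision.get_image(n); np.savez(f"pics/{n}{tag}.npz",im=im,d=d)
    x,y=max(0,int(cx-w/2)),max(0,int(cy-h/2))
    a=cv2.resize(im[y:y+h,x:x+w,::-1],None,fx=k,fy=k,interpolation=cv2.INTER_CUBIC)
    cv2.imwrite(f"pics/{n}_{tag}.png",a); print(n,"origin",x,y)
E
cat > lk.py <<'E'
import sys
from h import *
tag=sys.argv[1]; P=np.array(list(map(float,sys.argv[2:5]))); w,h,k=100,75,7
for n in ("side","top"):
    im,d=vision.get_image(n); np.savez(f"pics/{n}{tag}.npz",im=im,d=d)
    c=proj(n,P); x,y=int(c[0]-w/2),int(c[1]-h/2)
    cv2.imwrite(f"pics/{n}_{tag}.png",cv2.resize(im[y:y+h,x:x+w,::-1],None,fx=k,fy=k,interpolation=cv2.INTER_CUBIC)); print(n,"origin",x,y)
E
rm look.py; python3 lk.py a .534 -.346 .07
```

```text
side origin 341 323
top origin 387 226
```

View pics/side_a.png

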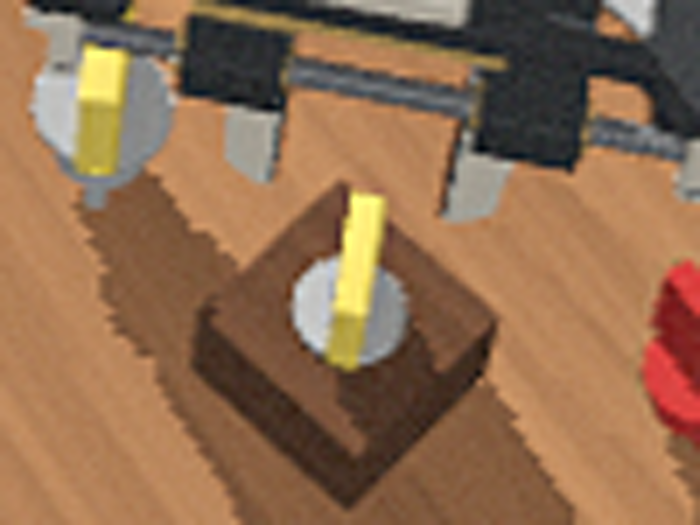

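View pics/top_a.png

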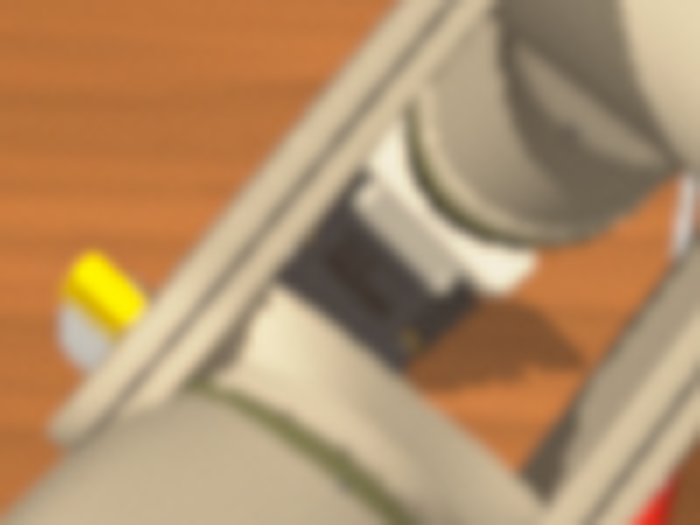

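```bash
python3 - <<'E'
from h import *
o=env.observe();p=o["tool_pos"];R=o["tcp_rot"];print(o["time"],p,R.round(4).tolist())
w=o["gripper_width"]*.093/2
for s in(-1,1):
  for x in (-.0075,.0075): print(proj("side",p+R@[x,s*w,0]),((proj("side",p+R@[x,s*w,0])-[341,323])*7).round())
E
```

```text
5.975 [ 0.53500746 -0.3455948   0.10902215] [[0.7046, 0.7096, 0.0008], [0.7096, -0.7046, -0.0005], [0.0002, 0.0009, -1.0]]
[381.44407197 352.65196097] [283. 208.]
[382.61303297 346.01001623] [291. 161.]
[404.84703411 357.27908855] [447. 240.]
[405.82993101 350.55471952] [454. 193.]
```

{"op": "move_arm", "data": {
  "commands": [
    [0,0,0,-0.1,-0.05,2,0],
    [0,0,0,0,0,2,0],
    [0,0,0,0,0,1.5,0],
    [0,0,0,0,0,0.5,0],
    [0,0,0,0,0,0,0],
    [0,0,0,0,0,0,0]
  ]
}}

```text
time: 6.72
tool_pos: [0.5339, -0.347, 0.048]
tcp_rot: [[0.705, 0.709, 0.001], [0.709, -0.705, -0.001], [0.0, 0.001, -1.0]]
wrist_force: [-1.4, 0.1, -0.7]
gripper_width: 0.5
```

```bash
python3 lk.py b .534 -.346 .07
```

```text
side origin 341 323
top origin 387 226
```

View pics/side_b.png

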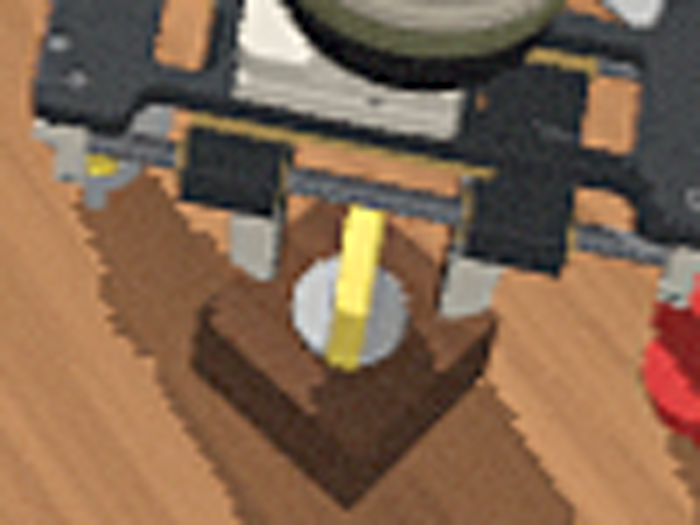

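The fingers sit at crop x≈277 and 443 with the handle at about 358, so they straddle it evenly. I'll close the gripper.

{"op": "move_arm", "data": {
  "commands": [
    [0,0,0,0,0,0,-1],
    [0,0,0,0,0,0,-1],
    [0,0,0,0,0,0,-1],
    [0,0,0,0,0,0,-1],
    [0,0,0,0,0,0,-1]
  ]
}}

```text
time: 7.45
tool_pos: [0.5334, -0.3466, 0.0472]
tcp_rot: [[0.705, 0.709, -0.0], [0.709, -0.705, -0.0], [-0.0, 0.0, -1.0]]
wrist_force: [0.2, -0.1, 0.3]
gripper_width: 0.105
```

{"op": "move_arm", "data": {
  "commands": [
    [0,0,0,0,0,-2,-1],
    [0,0,0,0,0,-4,-1],
    [0,0,0,0,0,-5,-1],
    [0,0,0,0,0,-5,-1],
    [0,0,0,0,0,-4,-1],
    [0,0,0,3.73,-3.05,0,-1],
    [0,0,0,3.73,-3.05,0,-1],
    [0,0,0,3.73,-3.05,0,-1]
  ]
}}

```text
time: 8.45
tool_pos: [0.5475, -0.2015, 0.2491]
tcp_rot: [[0.706, 0.708, 0.002], [0.708, -0.706, -0.001], [0.001, 0.001, -1.0]]
wrist_force: [0.2, 0.1, 0.1]
gripper_width: 0.102
```

{"op": "move_arm", "data": {
  "commands": [
    [0,0,0,3.73,-3.05,0,-1],
    [0,0,0,3.73,-3.05,0,-1],
    [0,0,0,3.73,-3.05,0,-1],
    [0,0,0,3.73,-3.05,0,-1],
    [0,0,0,3.73,-3.05,0,-1],
    [0,0,0,0,0,2,-1],
    [0,0,0,0,0,0,-1],
    [0,0,0,0,0,0,-1]
  ]
}}

```text
time: 9.45
tool_pos: [0.5708, 0.0358, 0.2277]
tcp_rot: [[0.706, 0.708, -0.0], [0.708, -0.706, -0.0], [-0.0, 0.0, -1.0]]
wrist_force: [0.9, 0.1, 0.1]
gripper_width: 0.11
```

```bash
python3 lk.py c .571 .037 .16; python3 -c "
from h import *
o=env.observe();print(o['time'],o['tool_pos'],o['tcp_rot'].round(4).tolist(),o['wrist_force'],o['gripper_width'],o['joint_pos'])"
```

```text
side origin 259 169
top origin 255 199
9.55 [0.57123102 0.03581028 0.22805258] [[0.7066, 0.7076, 0.0009], [0.7076, -0.7066, -0.0002], [0.0005, 0.0007, -1.0]] [-0.18513316 -0.06560989 -0.78030071] 0.10696744878183792 [-2.68609159e-02  4.37271714e-02  1.52406597e+00 -1.52162187e-04
  1.57293173e+00  7.57800732e-01]
```

View pics/side_c.png

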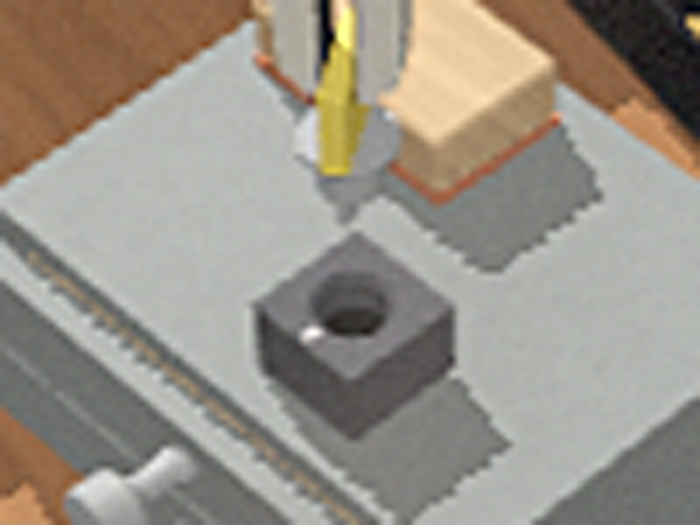

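View pics/top_c.png

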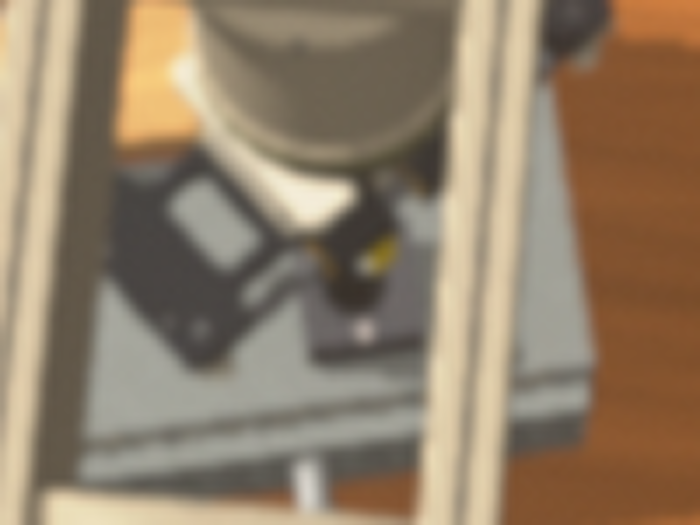

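The side view shows the key hanging above and behind the lock, with its blade tip at crop (347,215) and the mouth at (349,305). I'll refine the lock position by fitting the housing silhouette in the first, unobstructed pictures. I'll fit the held key in the side view too, so calibration error cancels.

```bash
cat > m2.py <<'E'
from fit import *
box={"side":(288,195,46,42),"top":(286,222,40,36)}
def fit(n,m,yaw0=.207,zoff=.110,freez=False):
    def cost(p):
        P=boxpts(p[:2],p[2],.048,.048,p[3],p[3]+.032); return ((sil(n,P,box[n])-m)**2).sum()
    s=np.array([.571,.037,yaw0,zoff]); sim=np.vstack([s]+[s+np.eye(4)[i]*d for i,d in enumerate([.005,.005,.1,.004 if freez else 0])])
    r=minimize(cost,s,method="Nelder-Mead",options=dict(initial_simplex=sim,xatol=1e-5,fatol=1e-3,maxiter=600)); return r
for n in box:
    z=np.load(f"pics/{n}0.npz"); x,y,w,h=box[n]; a=z["im"][y:y+h,x:x+w].astype(float).mean(-1)
    print(n,np.percentile(a,[1,5,15,30,50,70,90]).round())
    for lo,hi in ((88,100),(90,110),(95,115)):
        m=np.clip((hi-a)/(hi-lo),0,1)
        k=(m>.5).astype(np.uint8); num,lab,st,_=cv2.connectedComponentsWithStats(k); i=1+np.argmax(st[1:,4]); m=m*cv2.dilate((lab==i).astype(np.uint8),np.ones((3,3)))
        cv2.imwrite(f"pics/lm_{n}_{lo}.png",cv2.resize((m*255).astype(np.uint8),None,fx=8,fy=8,interpolation=0))
        r=fit(n,m); print(n,lo,r.x.round(4),round(r.fun,1),m.sum().round())
E
python3 m2.py
```

```text
side [ 55.  79.  93. 126. 132. 181. 186.]
side 88 [0.5702 0.0359 0.2141 0.11  ] 331.5 215.0
side 90 [0.5693 0.035  0.1743 0.11  ] 317.6 231.0
side 95 [0.5698 0.0355 0.1898 0.11  ] 310.7 240.0
top [ 52.  79. 107. 113. 146. 162. 166.]
top 88 [0.5778 0.0439 0.1926 0.11  ] 240.8 80.0
top 90 [0.5778 0.0439 0.1926 0.11  ] 213.8 100.0
top 95 [0.5778 0.0439 0.1926 0.11  ] 185.9 123.0
```

```bash
python3 -c "
import cv2,numpy as np
a=[cv2.resize(cv2.imread(f'pics/lm_{n}_90.png'),(360,320)) for n in ('side','top')];cv2.imwrite('pics/lm.png',np.hstack(a))"
```

```text
(no output)
```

View pics/lm.png

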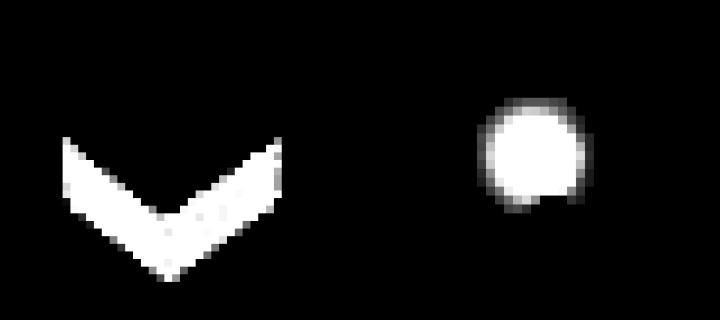

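```bash
cat > m3.py <<'E'
from fit import *
import m2
E
python3 - <<'E'
import re
s=open("m2.py").read(); s=s.split("for n in box:")[0]
s+='''
for n in box:
    z=np.load(f"pics/{n}0.npz"); x,y,w,h=box[n]; Z=cloud(n,z["d"])[y:y+h,x:x+w,2]; a=z["im"][y:y+h,x:x+w].astype(float)
    L=a.mean(-1)
    print(n,"rgb shadow/top:",a[int(h*.5)].astype(int)[::4].tolist())
    m=((Z>.118)&(Z<.16)|(L<90)).astype(np.uint8)
    num,lab,st,_=cv2.connectedComponentsWithStats(m); m=(lab==1+np.argmax(st[1:,4])).astype(float)
    m=cv2.morphologyEx(m,cv2.MORPH_CLOSE,np.ones((3,3)))
    cv2.imwrite(f"pics/lq_{n}.png",cv2.resize((m*255).astype(np.uint8),(360,320),interpolation=0))
    r=fit(n,m); print(n,r.x.round(4),round(r.fun,1),m.sum())
'''
open("m3.py","w").write(s)
E
python3 m3.py; python3 -c "
import cv2,numpy as np
cv2.imwrite('pics/lq.png',np.hstack([cv2.imread(f'pics/lq_{n}.png') for n in ('side','top')]))"
```

```text
side rgb shadow/top: [[186, 187, 183], [184, 187, 182], [66, 64, 65], [110, 109, 112], [236, 228, 223], [45, 41, 35], [78, 76, 75], [136, 130, 133], [87, 81, 81], [172, 173, 171], [179, 181, 179], [177, 180, 175]]
side [0.5709 0.0387 0.2033 0.11  ] 12.8 551.0
top rgb shadow/top: [[171, 171, 161], [170, 170, 160], [168, 168, 158], [121, 116, 113], [66, 57, 52], [60, 50, 43], [101, 93, 91], [114, 109, 105], [116, 114, 107], [116, 114, 106]]
top [0.5713 0.0369 0.2018 0.11  ] 7.4 341.0
```

View pics/lq.png

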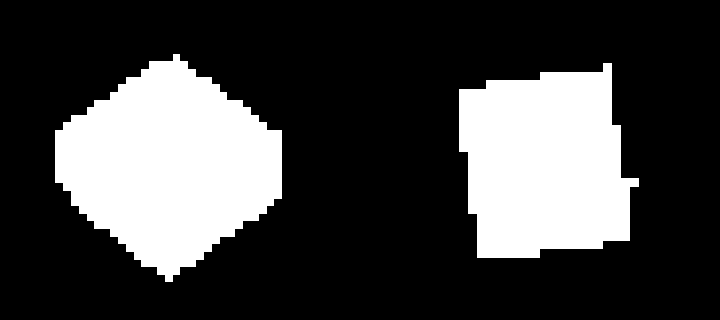

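```bash
cat > ov.py <<'E'
from fit import *
import sys
tag=sys.argv[1]; tx,ty,tz,yaw=map(float,sys.argv[2:6])  # key origin hypothesised
im=np.load(f"pics/side{tag}.npz")["im"]; k=9
u0=proj("side",[tx,ty,tz+.03]); 
x,y,w,h=int(u0[0]-40),int(u0[1]-25),85,65
a=cv2.resize(im[y:y+h,x:x+w,::-1],None,fx=k,fy=k,interpolation=cv2.INTER_CUBIC)
def pl(P,c):
    q=np.array([proj("side",p) for p in P]); q=((q-[x,y]+.5)*k*16-8).astype(np.int32)
    cv2.polylines(a,[q.reshape(-1,1,2)],False,c,1,cv2.LINE_AA,4)
def circ(r,z,c): 
    t=np.linspace(0,2*np.pi,60); pl(np.c_[tx+r*np.cos(t),ty+r*np.sin(t),np.full(60,z)],c)
B=boxpts((tx,ty),yaw,.04,.01,tz+.032,tz+.068)
for i,j in ((0,2),(4,6),(0,4),(2,6),(1,3),(5,7),(1,5),(3,7),(0,1),(2,3),(4,5),(6,7)): pl(B[[i,j]],(255,0,0))
circ(.017,tz+.032,(0,0,255));circ(.017,tz+.028,(0,0,255));circ(.0115,tz+.010,(0,160,0))
B=boxpts((tx,ty),yaw,.022,.005,tz,tz+.01)
for i,j in ((0,2),(4,6),(0,4),(2,6)): pl(B[[i,j]],(255,0,255))
tx,ty=.5710,.0385
circ(.0123,.142,(0,255,255)); L=boxpts((tx,ty),.2025,.048,.048,.11,.142); pl(L[[1,3,7,5,1]],(0,255,255))
cv2.imwrite(f"pics/ov_{tag}.png",a)
E
python3 ov.py c .57123 .03581 .1928 .785
```

```text
(no output)
```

View pics/ov_c.png

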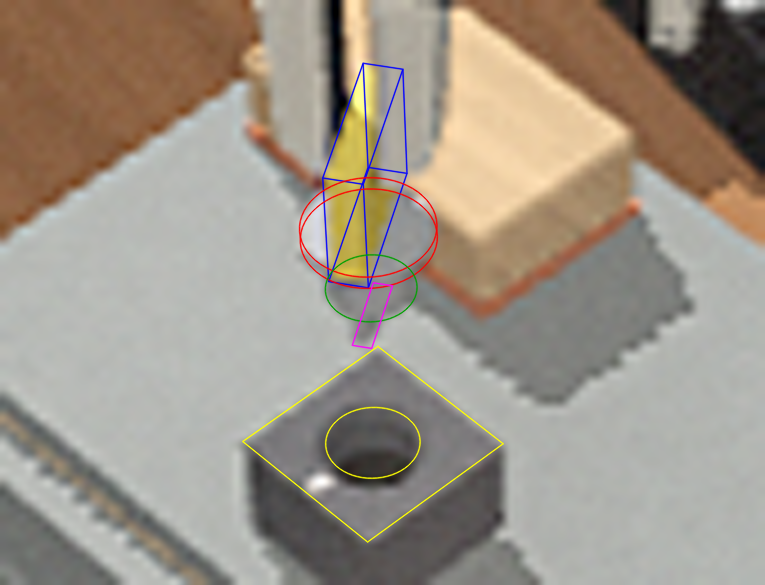

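The overlay of the model at the robot-reported pose matches the held key to within about 0.4 mm in the side view. The lock centre comes out at (0.571, 0.038), yaw 11.6°. I'll shift by +2 mm in y and go down to just above the mouth.

{"op": "move_arm", "data": {
  "commands": [
    [0,0,0,0.15,-0.15,1.5,-1],
    [0,0,0,0,0,2.0,-1],
    [0,0,0,0,0,1.0,-1],
    [0,0,0,0,0,0,-1],
    [0,0,0,0,0,0,-1]
  ]
}}

```text
time: 10.18
tool_pos: [0.5712, 0.0391, 0.1826]
tcp_rot: [[0.705, 0.709, 0.0], [0.709, -0.705, 0.0], [0.0, 0.0, -1.0]]
wrist_force: [0.2, 0.2, -0.4]
gripper_width: 0.106
```

```bash
python3 lk.py d .571 .038 .16; python3 -c "
from h import *
o=env.observe();print(o['time'],o['tool_pos'],o['tcp_rot'].round(4).tolist(),o['wrist_force'],o['gripper_width'])
p=o['tool_pos'];import os;os.system(f'python3 ov.py d {p[0]} {p[1]} {p[2]-.0352} .785')"
```

```text
side origin 258 169
top origin 255 199
10.275 [0.57150132 0.03914132 0.18308568] [[0.7054, 0.7088, 0.0014], [0.7088, -0.7054, -0.0], [0.001, 0.001, -1.0]] [-0.34023743  0.19760728 -0.76893373] 0.10538646219261114
```

View pics/ov_d.png

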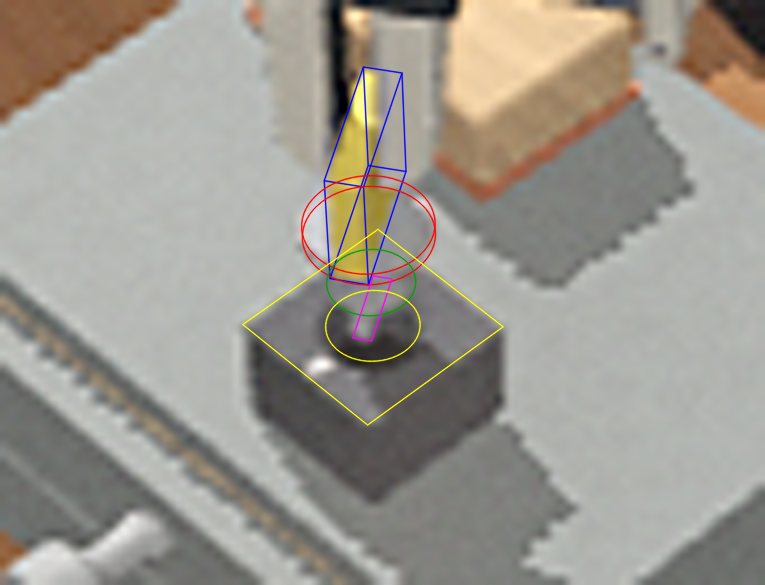

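{"op": "move_arm", "data": {
  "commands": [
    [0,0,0,-0.09,0.03,0.3,-1],
    [0,0,0,0,0,0.3,-1],
    [0,0,0,0,0,0.2,-1],
    [0,0,0,0,0,0.2,-1],
    [0,0,0,0,0,0,-1]
  ]
}}

```text
time: 10.9
tool_pos: [0.5704, 0.0383, 0.1719]
tcp_rot: [[0.705, 0.709, -0.001], [0.709, -0.705, -0.0], [-0.0, -0.0, -1.0]]
wrist_force: [-0.2, 0.5, -0.6]
gripper_width: 0.105
```

{"op": "move_arm", "data": {
  "commands": [
    [0,0,0,0,0,0.15,-1],
    [0,0,0,0,0,0.15,-1],
    [0,0,0,0,0,0,-1]
  ]
}}

```text
time: 11.28
tool_pos: [0.5704, 0.0383, 0.169]
tcp_rot: [[0.705, 0.709, -0.0], [0.709, -0.705, 0.0], [-0.0, -0.0, -1.0]]
wrist_force: [0.8, -0.5, -1.3]
gripper_width: 0.105
```

{"op": "move_arm", "data": {
  "commands": [
    [0,0,0,0,0,0.15,-1],
    [0,0,0,0,0,0.15,-1],
    [0,0,0,0,0,0,-1]
  ]
}}

```text
time: 11.65
tool_pos: [0.5706, 0.038, 0.1663]
tcp_rot: [[0.705, 0.709, 0.0], [0.709, -0.705, -0.0], [-0.0, 0.0, -1.0]]
wrist_force: [0.2, -1.6, -0.0]
gripper_width: 0.107
```

{"op": "move_arm", "data": {
  "commands": [
    [0,0,0,0,0,0.1,-1],
    [0,0,0,0,0,0.1,-1],
    [0,0,0,0,0,0,-1]
  ]
}}

```text
time: 12.02
tool_pos: [0.5704, 0.0381, 0.164]
tcp_rot: [[0.706, 0.709, -0.0], [0.709, -0.706, -0.0], [-0.0, -0.0, -1.0]]
wrist_force: [-0.5, -3.3, -0.5]
gripper_width: 0.101
```

{"op": "move_arm", "data": {
  "commands": [
    [0,0,0,0,0,0.1,-1],
    [0,0,0,0,0,0.1,-1],
    [0,0,0,0,0,0,-1]
  ]
}}

```text
time: 12.4
tool_pos: [0.5705, 0.0382, 0.1621]
tcp_rot: [[0.705, 0.709, -0.0], [0.709, -0.705, -0.0], [-0.0, 0.0, -1.0]]
wrist_force: [-1.2, -2.1, -0.1]
gripper_width: 0.102
```

{"op": "move_arm", "data": {
  "commands": [
    [0,0,0,-0.03,0.03,0,-1],
    [0,0,0,0,0,0.05,-1],
    [0,0,0,0,0,0,-1]
  ]
}}

```text
time: 12.78
tool_pos: [0.5705, 0.0379, 0.1617]
tcp_rot: [[0.705, 0.709, -0.0], [0.709, -0.705, 0.0], [0.0, -0.0, -1.0]]
wrist_force: [-1.4, -1.3, 0.1]
gripper_width: 0.103
```

{"op": "move_arm", "data": {
  "commands": [
    [0,0,0,0,0,0.05,-1],
    [0,0,0,0,0,0,-1]
  ]
}}

```text
time: 13.02
tool_pos: [0.5705, 0.0379, 0.1612]
tcp_rot: [[0.705, 0.709, -0.0], [0.709, -0.705, 0.0], [0.0, -0.0, -1.0]]
wrist_force: [-0.8, -2.3, 0.6]
gripper_width: 0.105
```

{"op": "move_arm", "data": {
  "commands": [
    [0,0,0,-0.02,0.02,0.04,-1],
    [0,0,0,0,0,0,-1]
  ]
}}

```text
time: 13.28
tool_pos: [0.5707, 0.0377, 0.1611]
tcp_rot: [[0.705, 0.709, 0.0], [0.709, -0.705, 0.0], [0.0, 0.0, -1.0]]
wrist_force: [-0.9, -1.6, 1.8]
gripper_width: 0.105
```

{"op": "move_arm", "data": {
  "commands": [
    [0,0,0,0,0,0.04,-1],
    [0,0,0,0,0,0,-1]
  ]
}}

```text
time: 13.52
tool_pos: [0.5708, 0.0376, 0.161]
tcp_rot: [[0.705, 0.709, 0.001], [0.709, -0.705, 0.0], [0.001, 0.0, -1.0]]
wrist_force: [-2.0, -0.9, 5.6]
gripper_width: 0.105
```

Contact with the plug face came at TCP z = 0.161 (expected 0.1612) with about 5.6 N. I'll scan clockwise in small steps and watch for the force to fall.

{"op": "move_arm", "data": {
  "commands": [
    [0,0,0.05,0,0,0,-1],
    [0,0,0,0,0,0,-1]
  ]
}}

```text
time: 13.78
tool_pos: [0.5708, 0.0376, 0.1609]
tcp_rot: [[0.74, 0.673, 0.001], [0.673, -0.74, 0.0], [0.001, 0.0, -1.0]]
wrist_force: [-1.8, -1.0, 5.6]
gripper_width: 0.101
```

{"op": "move_arm", "data": {
  "commands": [
    [0,0,0.05,0,0,0,-1],
    [0,0,0,0,0,0,-1]
  ]
}}

```text
time: 14.02
tool_pos: [0.5707, 0.0376, 0.1607]
tcp_rot: [[0.772, 0.635, 0.0], [0.635, -0.772, 0.0], [0.0, 0.0, -1.0]]
wrist_force: [-1.7, -1.5, 5.7]
gripper_width: 0.102
```

{"op": "move_arm", "data": {
  "commands": [
    [0,0,0.05,0,0,0,-1],
    [0,0,0,0,0,0,-1]
  ]
}}

```text
time: 14.28
tool_pos: [0.5706, 0.0376, 0.1606]
tcp_rot: [[0.803, 0.596, 0.0], [0.596, -0.803, 0.0], [0.0, -0.0, -1.0]]
wrist_force: [-2.2, -1.2, 5.5]
gripper_width: 0.105
```

{"op": "move_arm", "data": {
  "commands": [
    [0,0,0.05,0,0,0,-1],
    [0,0,0,0,0,0,-1]
  ]
}}

```text
time: 14.52
tool_pos: [0.5704, 0.0376, 0.1599]
tcp_rot: [[0.831, 0.556, -0.0], [0.556, -0.831, 0.0], [-0.0, -0.0, -1.0]]
wrist_force: [0.1, -0.3, -0.2]
gripper_width: 0.105
```

{"op": "move_arm", "data": {
  "commands": [
    [0,0,0.05,0,0,0,-1],
    [0,0,0,0,0,0,-1]
  ]
}}

```text
time: 14.78
tool_pos: [0.5702, 0.0377, 0.1597]
tcp_rot: [[0.858, 0.514, -0.001], [0.514, -0.858, 0.0], [-0.001, -0.001, -1.0]]
wrist_force: [-0.3, -0.7, -0.6]
gripper_width: 0.106
```

{"op": "move_arm", "data": {
  "commands": [
    [0,0,0.05,0,0,0,-1],
    [0,0,0,0,0,0,-1]
  ]
}}

```text
time: 15.02
tool_pos: [0.5704, 0.0376, 0.16]
tcp_rot: [[0.882, 0.47, -0.0], [0.47, -0.882, 0.0], [-0.0, -0.0, -1.0]]
wrist_force: [-0.2, 0.1, -0.6]
gripper_width: 0.102
```

The force dropped to zero at yaw ≈33.8° and the key sank about 1 mm, so the slot lies near there. I'll turn back slightly and go down.

{"op": "move_arm", "data": {
  "commands": [
    [0,0,-0.03,0,0,0.05,-1],
    [0,0,0,0,0,0.05,-1],
    [0,0,0,0,0,0,-1]
  ]
}}

```text
time: 15.4
tool_pos: [0.5705, 0.0376, 0.1593]
tcp_rot: [[0.869, 0.495, -0.0], [0.495, -0.869, 0.0], [-0.0, -0.0, -1.0]]
wrist_force: [0.4, -0.8, -0.6]
gripper_width: 0.101
```

```bash
python3 -c "
from h import *
o=env.observe();print(o['time'],o['tool_pos'],o['wrist_force'],o['wrist_torque'])"
```

```text
15.4 [0.57048276 0.03757934 0.15933367] [ 0.44129784 -0.7899272  -0.57083903] [-0.11390498  0.21113567  0.07156466]
```

Still no resistance at 0.1593. I'll keep lowering.

{"op": "move_arm", "data": {
  "commands": [
    [0,0,0,0,0,0.07,-1],
    [0,0,0,0,0,0.07,-1],
    [0,0,0,0,0,0,-1]
  ]
}}

```text
time: 15.78
tool_pos: [0.5705, 0.0376, 0.1579]
tcp_rot: [[0.869, 0.495, -0.0], [0.495, -0.869, 0.0], [-0.0, -0.0, -1.0]]
wrist_force: [0.3, 0.7, -0.3]
gripper_width: 0.105
```

{"op": "move_arm", "data": {
  "commands": [
    [0,0,0,0,0,0.1,-1],
    [0,0,0,0,0,0.1,-1],
    [0,0,0,0,0,0,-1]
  ]
}}

```text
time: 16.15
tool_pos: [0.5705, 0.0376, 0.1559]
tcp_rot: [[0.869, 0.495, -0.0], [0.495, -0.869, -0.0], [-0.0, -0.0, -1.0]]
wrist_force: [-0.1, -0.6, -1.3]
gripper_width: 0.105
```

{"op": "move_arm", "data": {
  "commands": [
    [0,0,0,0,0,0.1,-1],
    [0,0,0,0,0,0.1,-1],
    [0,0,0,0,0,0.1,-1],
    [0,0,0,0,0,0,-1]
  ]
}}

```text
time: 16.65
tool_pos: [0.5705, 0.0376, 0.1529]
tcp_rot: [[0.869, 0.495, -0.0], [0.495, -0.869, 0.0], [-0.0, -0.0, -1.0]]
wrist_force: [0.9, -1.4, -0.6]
gripper_width: 0.103
```

{"op": "move_arm", "data": {
  "commands": [
    [0,0,0,0,0,0.08,-1],
    [0,0,0,0,0,0,-1]
  ]
}}

```text
time: 16.9
tool_pos: [0.5705, 0.0376, 0.1522]
tcp_rot: [[0.869, 0.495, -0.0], [0.495, -0.869, 0.0], [-0.0, -0.0, -1.0]]
wrist_force: [-0.4, 0.3, -0.1]
gripper_width: 0.103
```

{"op": "move_arm", "data": {
  "commands": [
    [0,0,0,0,0,0.05,-1],
    [0,0,0,0,0,0,-1]
  ]
}}

```text
time: 17.15
tool_pos: [0.5705, 0.0375, 0.1517]
tcp_rot: [[0.869, 0.495, -0.0], [0.495, -0.869, -0.0], [-0.0, 0.0, -1.0]]
wrist_force: [0.2, -0.9, -1.3]
gripper_width: 0.104
```

{"op": "move_arm", "data": {
  "commands": [
    [0,0,0,0,0,0.05,-1],
    [0,0,0,0,0,0,-1]
  ]
}}

```text
time: 17.4
tool_pos: [0.5706, 0.0375, 0.1512]
tcp_rot: [[0.869, 0.495, 0.0], [0.495, -0.869, -0.0], [0.0, 0.0, -1.0]]
wrist_force: [0.8, -0.3, 1.2]
gripper_width: 0.103
```

{"op": "move_arm", "data": {
  "commands": [
    [0,0,0,0,0,0.04,-1],
    [0,0,0,0,0,0,-1]
  ]
}}

```text
time: 17.65
tool_pos: [0.5707, 0.0375, 0.1512]
tcp_rot: [[0.869, 0.495, 0.0], [0.495, -0.869, -0.0], [0.0, 0.0, -1.0]]
wrist_force: [-1.2, -0.8, 2.4]
gripper_width: 0.104
```

The key bottomed at TCP z = 0.1512, exactly 10 mm below the face contact, so it is home. I'll relieve the slight press and turn clockwise.

{"op": "move_arm", "data": {
  "commands": [
    [0,0,0.03,0,0,-0.04,-1],
    [0,0,0.06,0,0,0,-1],
    [0,0,0.06,0,0,0,-1],
    [0,0,0.06,0,0,0,-1],
    [0,0,0.06,0,0,0,-1],
    [0,0,0,0,0,0,-1]
  ]
}}

```text
time: 18.4
tool_pos: [0.5706, 0.0373, 0.1512]
tcp_rot: [[0.97, 0.245, 0.0], [0.245, -0.97, -0.0], [0.0, 0.0, -1.0]]
wrist_force: [-0.5, -2.4, 0.2]
gripper_width: 0.105
```

```bash
cat > st.py <<'E'
from h import *
o=env.observe();R=o['tcp_rot'];print(o['time'],o['tool_pos'].round(4),"yaw",np.degrees(np.arctan2(R[1,0],R[0,0])).round(2),o['wrist_force'].round(2),o['wrist_torque'].round(3),o['gripper_width'])
E
python3 st.py
```

```text
18.4 [0.5706 0.0373 0.1512] yaw 14.16 [-0.46 -2.38  0.23] [-0.451  0.137  0.112] 0.10458225560951463
```

{"op": "move_arm", "data": {
  "commands": [
    [0,0,0.06,0,0,0,-1],
    [0,0,0.06,0,0,0,-1],
    [0,0,0.06,0,0,0,-1],
    [0,0,0.06,0,0,0,-1],
    [0,0,0.06,0,0,0,-1],
    [0,0,0.06,0,0,0,-1],
    [0,0,0.06,0,0,0,-1],
    [0,0,0,0,0,0,-1]
  ]
}}

```text
time: 19.4
tool_pos: [0.5707, 0.0373, 0.1512]
tcp_rot: [[0.985, -0.17, 0.0], [-0.17, -0.985, -0.0], [0.0, 0.0, -1.0]]
wrist_force: [-0.3, -2.3, 0.6]
gripper_width: 0.103
```

```bash
python3 st.py; python3 lk.py e .5706 .0375 .16
```

```text
19.4 [0.5707 0.0373 0.1512] yaw -9.81 [-0.33 -2.3   0.55] [-0.505  0.123  0.117] 0.10333110553327388
side origin 258 169
top origin 255 199
```

View pics/side_e.png

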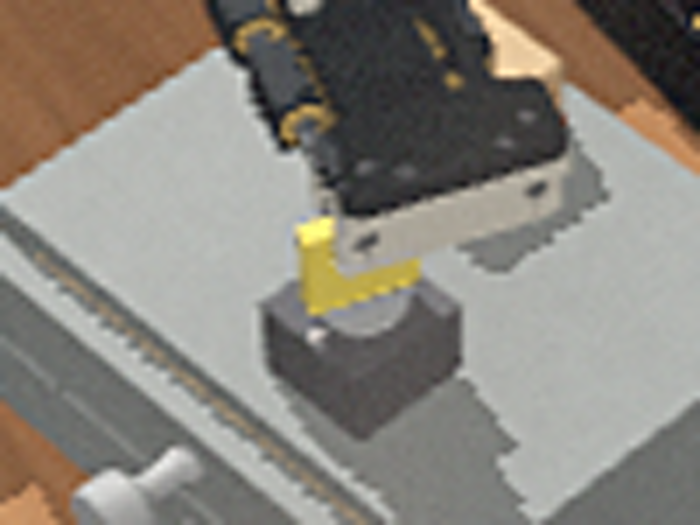

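The handle turns with the gripper and the flange sits just above the housing. I'll carry on turning.

{"op": "move_arm", "data": {
  "commands": [
    [0,0,0.06,0,0,0,-1],
    [0,0,0.06,0,0,0,-1],
    [0,0,0.06,0,0,0,-1],
    [0,0,0.06,0,0,0,-1],
    [0,0,0.06,0,0,0,-1],
    [0,0,0.06,0,0,0,-1],
    [0,0,0.06,0,0,0,-1],
    [0,0,0,0,0,0,-1]
  ]
}}

```text
time: 20.5
tool_pos: [0.5706, 0.0373, 0.1512]
tcp_rot: [[0.83, -0.557, 0.0], [-0.557, -0.83, -0.0], [0.0, 0.0, -1.0]]
wrist_force: [-0.3, -2.9, 1.7]
gripper_width: 0.104
```

```bash
python3 st.py
```

```text
20.5 [0.5706 0.0373 0.1512] yaw -33.85 [-0.29 -2.85  1.65] [-0.661  0.136  0.101] 0.10415886303114655
```

{"op": "move_arm", "data": {
  "commands": [
    [0,0,0.04,0,0,0,-1],
    [0,0,0.04,0,0,0,-1],
    [0,0,0.03,0,0,0,-1],
    [0,0,0,0,0,0,-1]
  ]
}}

```text
time: 21.0
tool_pos: [0.5706, 0.0374, 0.1513]
tcp_rot: [[0.764, -0.645, 0.0], [-0.645, -0.764, -0.0], [0.0, 0.0, -1.0]]
wrist_force: [0.9, -3.6, 0.7]
gripper_width: 0.106
```

```bash
python3 st.py
```

```text
21.0 [0.5706 0.0374 0.1513] yaw -40.18 [ 0.9  -3.62  0.72] [-0.762  0.185  0.146] 0.10597025260982336
```

{"op": "move_arm", "data": {
  "commands": [
    [0,0,0.03,0,0,0,-1],
    [0,0,0,0,0,0,-1]
  ]
}}

```text
time: 21.25
tool_pos: [0.5705, 0.0375, 0.1513]
tcp_rot: [[0.744, -0.669, 0.0], [-0.669, -0.744, -0.0], [0.0, 0.0, -1.0]]
wrist_force: [0.3, -4.4, 0.6]
gripper_width: 0.1
```

```bash
python3 st.py
```

```text
21.25 [0.5705 0.0375 0.1513] yaw -41.97 [ 0.3 -4.4  0.6] [-0.801  0.143  0.134] 0.10039942281377996
```

{"op": "move_arm", "data": {
  "commands": [
    [0,0,0.02,0,0,0,-1],
    [0,0,0,0,0,0,-1]
  ]
}}

```text
time: 21.5
tool_pos: [0.5705, 0.0375, 0.1513]
tcp_rot: [[0.73, -0.683, 0.0], [-0.683, -0.73, -0.0], [0.0, 0.0, -1.0]]
wrist_force: [-0.2, -3.8, 1.4]
gripper_width: 0.104
```

```bash
python3 st.py
```

```text
21.5 [0.5705 0.0375 0.1513] yaw -43.12 [-0.16 -3.8   1.45] [-0.869  0.205  0.137] 0.10375548784002657
```

{"op": "move_arm", "data": {
  "commands": [
    [0,0,0.02,0,0,0,-1],
    [0,0,0,0,0,0,-1]
  ]
}}

```text
time: 21.75
tool_pos: [0.5705, 0.0375, 0.1512]
tcp_rot: [[0.716, -0.698, -0.0], [-0.698, -0.716, -0.0], [0.0, 0.0, -1.0]]
wrist_force: [0.9, -3.7, 1.2]
gripper_width: 0.106
```

```bash
python3 st.py
```

```text
21.75 [0.5705 0.0375 0.1512] yaw -44.27 [ 0.88 -3.71  1.22] [-0.866  0.123  0.13 ] 0.10568801672834087
```

{"op": "move_arm", "data": {
  "commands": [
    [0,0,0.015,0,0,0,-1],
    [0,0,0,0,0,0,-1]
  ]
}}

```text
time: 22.0
tool_pos: [0.5706, 0.0375, 0.1513]
tcp_rot: [[0.706, -0.709, 0.0], [-0.709, -0.706, -0.0], [0.0, 0.0, -1.0]]
wrist_force: [0.6, -4.1, 0.0]
gripper_width: 0.101
```

```bash
python3 st.py
```

```text
22.0 [0.5706 0.0375 0.1513] yaw -45.13 [ 0.56 -4.09  0.05] [-0.914  0.198  0.147] 0.10090583582725765
```

{"op": "move_arm", "data": {
  "commands": [
    [0,0,0.015,0,0,0,-1],
    [0,0,0,0,0,0,-1]
  ]
}}

```text
time: 22.25
tool_pos: [0.5706, 0.0375, 0.1512]
tcp_rot: [[0.695, -0.719, 0.0], [-0.719, -0.695, -0.0], [0.0, 0.0, -1.0]]
wrist_force: [0.2, -4.1, 1.2]
gripper_width: 0.103
```

```bash
python3 st.py
```

```text
22.25 [0.5706 0.0375 0.1512] yaw -45.98 [ 0.2  -4.09  1.2 ] [-0.963  0.174  0.112] 0.10323043896531167
```

{"op": "move_arm", "data": {
  "commands": [
    [0,0,0.01,0,0,0,-1],
    [0,0,0,0,0,0,-1]
  ]
}}

```text
time: 22.5
tool_pos: [0.5706, 0.0376, 0.1513]
tcp_rot: [[0.688, -0.726, 0.0], [-0.726, -0.688, -0.0], [0.0, -0.0, -1.0]]
wrist_force: [-0.5, -4.6, 0.4]
gripper_width: 0.104
```

```bash
python3 st.py; python3 lk.py f .5706 .0375 .16
```

```text
22.5 [0.5706 0.0376 0.1513] yaw -46.55 [-0.5  -4.59  0.41] [-0.928  0.214  0.096] 0.10417903298215798
side origin 258 169
top origin 255 199
```

View pics/side_f.png

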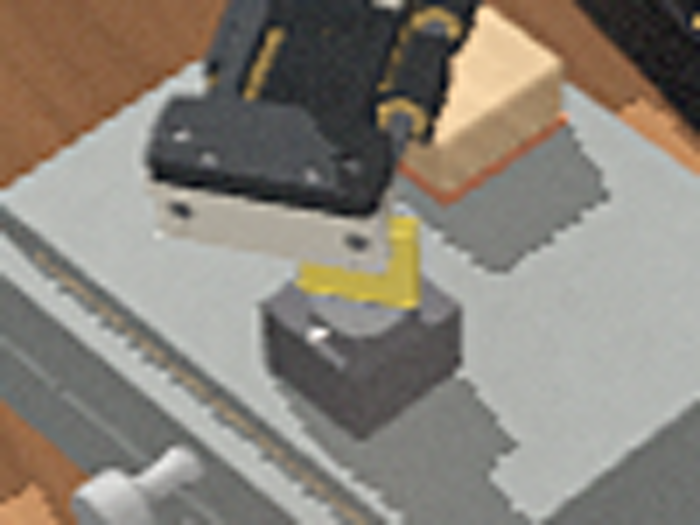

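```bash
python3 - <<'E'
from h import *
for tag in "ef":
    im=np.load(f"pics/side{tag}.npz")["im"]; x,y=290,190; a=im[y:y+30,x:x+35].astype(float)
    m=(np.minimum(a[...,0],a[...,1])-a[...,2]-25)/60; 
    E=[]
    for c in range(a.shape[1]):
        col=m[:,c]; i=np.where(col>.5)[0]
        if len(i) and i[-1]+1<30:
            j=i[-1]; t=(col[j]-.5)/(col[j]-col[j+1]); E.append((x+c,y+j+t))
    E=np.array(E)[2:-2]; 
    k=np.polyfit(E[:,0],E[:,1],1); r=E[:,1]-np.polyval(k,E[:,0]); g=abs(r)<1; k=np.polyfit(E[g,0],E[g,1],1)
    P=[atz("side",(u,np.polyval(k,u)),.148) for u in (E[0,0],E[-1,0])]
    d=P[1]-P[0]; print(tag,len(E),r.round(1),np.degrees(np.arctan2(d[1],d[0])),np.linalg.norm(d))
E
```

```text
e 14 [-0.3  0.1  0.2 -0.2  0.1  0.2 -0.2  0.1  0.1 -0.2  0.   0.1 -0.2  0. ] -9.32835139549707 0.032619087806173876
f 14 [ 0.2  0.1 -0.  -0.2 -0.3  0.1  0.1  0.1 -0.1 -0.2 -0.2  0.1  0.1  0.1] -45.29501486281383 0.03125996419937013
```

{"op": "move_arm", "data": {
  "commands": [
    [0,0,0.015,0,0,0,-1],
    [0,0,0,0,0,0,-1]
  ]
}}

```text
time: 22.85
tool_pos: [0.5705, 0.0375, 0.1513]
tcp_rot: [[0.677, -0.736, 0.0], [-0.736, -0.677, -0.0], [0.0, 0.0, -1.0]]
wrist_force: [-0.6, -4.5, 1.0]
gripper_width: 0.102
```

```bash
python3 st.py
```

```text
22.85 [0.5705 0.0375 0.1513] yaw -47.42 [-0.65 -4.52  0.95] [-0.936  0.195  0.139] 0.10217563695640866
```

{"op": "move_arm", "data": {
  "commands": [
    [0,0,0.015,0,0,0,-1],
    [0,0,0,0,0,0,-1]
  ]
}}

```text
time: 23.1
tool_pos: [0.5706, 0.0376, 0.1513]
tcp_rot: [[0.666, -0.746, 0.0], [-0.746, -0.666, -0.0], [0.0, 0.0, -1.0]]
wrist_force: [-0.7, -5.2, 1.4]
gripper_width: 0.105
```

```bash
python3 st.py
```

```text
23.1 [0.5706 0.0376 0.1513] yaw -48.27 [-0.66 -5.2   1.43] [-0.932  0.224  0.136] 0.10476229289651445
```

{"op": "move_arm", "data": {
  "commands": [
    [0,0,0,0.02,0.02,0,-1],
    [0,0,0,0,0,0,-1],
    [0,0,0,0,0,0,-0.6],
    [0,0,0,0,0,0,-0.4],
    [0,0,0,0,0,0,-0.2],
    [0,0,0,0,0,0,0],
    [0,0,0,0,0,0,0],
    [0,0,0,0,0,0,0]
  ]
}}

```text
time: 24.1
tool_pos: [0.5705, 0.0373, 0.1512]
tcp_rot: [[0.666, -0.746, 0.0], [-0.746, -0.666, 0.0], [-0.0, -0.0, -1.0]]
wrist_force: [0.9, 0.0, 0.8]
gripper_width: 0.499
```

{"op": "move_arm", "data": {
  "commands": [
    [0,0,0,0,0,-0.5,0],
    [0,0,0,0,0,-1,0],
    [0,0,0,0,0,-2,0],
    [0,0,0,0,0,-4,0],
    [0,0,0,0,0,-4,0],
    [0,0,0,0,0,-4,0],
    [0,0,0,0,0,0,0],
    [0,0,0,0,0,0,0]
  ]
}}

```text
time: 25.1
tool_pos: [0.5706, 0.0373, 0.3069]
tcp_rot: [[0.666, -0.746, 0.001], [-0.746, -0.666, -0.0], [0.001, -0.001, -1.0]]
wrist_force: [0.1, 0.3, -0.8]
gripper_width: 0.501
```

```bash
python3 st.py; python3 lk.py g .571 .038 .16; cat > m4.py <<'E'
from fit import *
im=np.load("pics/sideg.npz")["im"]; c=proj("side",[.571,.038,.165]); box={"side":(int(c[0])-18,int(c[1])-18,36,36)}
V={"side":yel(im,box["side"])}
for z in (.146,.148,.150):
    b=fitkey(V,(.571,.038),z,box,False); print(z,b.x.round(4),np.degrees(b.x[2])%180-180,b.fun,V["side"].sum())
b=fitkey(V,(.571,.038),.148,box,True); print(b.x.round(4),np.degrees(b.x[2])%180-180,b.fun)
E
python3 m4.py
```

```text
25.1 [0.5706 0.0373 0.3069] yaw -48.25 [ 0.1   0.33 -0.83] [0.02  0.173 0.016] 0.5012206763353836
side origin 258 169
top origin 255 199
0.146 [ 0.5722  0.0393 -0.8363  0.146 ] -47.91619832442785 36.39580497885429 157.75
0.148 [0.5713 0.0377 2.305  0.148 ] -47.93056303586013 37.358742310649745 157.75
0.15 [0.5706 0.036  2.3115 0.15  ] -47.562462755526326 38.41653546712803 157.75
[ 0.6129  0.1129 -0.8075  0.0536] -46.26909214352122 17.83784073433295
```

View pics/side_g.png

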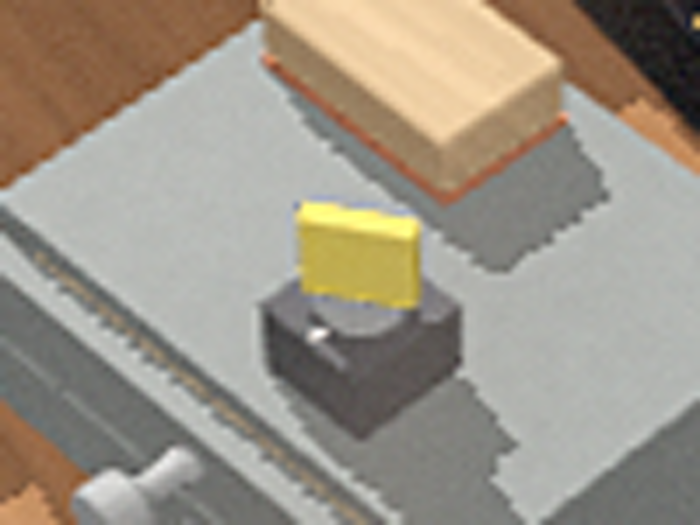

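The picture shows the key standing upright in the lock, its handle at crop (300–420, 205–305), with the flange just above the housing and the gripper clear. The handle fit gives about 59° clockwise, which is past 48°. Handing in.

```bash
python3 - <<'E'
from h import *
a=np.load("pics/side0.npz")["im"].astype(int);b=np.load("pics/sideg.npz")["im"].astype(int)
d=(abs(a-b).max(-1)>50).astype(np.uint8); d=cv2.morphologyEx(d,cv2.MORPH_OPEN,np.ones((3,3)))
n,l,s,c=cv2.connectedComponentsWithStats(d); print([tuple(x) for x in s[1:] if x[4]>15])
print(env.hand_in())
E
```

```text
[(np.int32(0), np.int32(0), np.int32(337), np.int32(88), np.int32(18613)), (np.int32(77), np.int32(49), np.int32(19), np.int32(10), np.int32(106)), (np.int32(73), np.int32(64), np.int32(15), np.int32(24), np.int32(99)), (np.int32(53), np.int32(67), np.int32(13), np.int32(18), np.int32(143)), (np.int32(0), np.int32(70), np.int32(19), np.int32(14), np.int32(171)), (np.int32(271), np.int32(74), np.int32(59), np.int32(88), np.int32(2316)), (np.int32(324), np.int32(84), np.int32(10), np.int32(15), np.int32(80)), (np.int32(27), np.int32(86), np.int32(38), np.int32(29), np.int32(592)), (np.int32(49), np.int32(112), np.int32(11), np.int32(9), np.int32(65)), (np.int32(57), np.int32(129), np.int32(7), np.int32(6), np.int32(37)), (np.int32(7), np.int32(137), np.int32(5), np.int32(4), np.int32(18)), (np.int32(311), np.int32(140), np.int32(4), np.int32(5), np.int32(20)), (np.int32(15), np.int32(151), np.int32(8), np.int32(11), np.int32(55)), (np.int32(9), np.int32(163), np.int32(44), np.int32(60), np.int32(1087)), (np.int32(0), np.int32(174), np.int32(13), np.int32(12), np.int32(106)), (np.int32(
[... 961 characters left out ...]
(457), np.int32(422), np.int32(5), np.int32(4), np.int32(17)), (np.int32(430), np.int32(425), np.int32(25), np.int32(15), np.int32(147)), (np.int32(402), np.int32(438), np.int32(76), np.int32(42), np.int32(1853)), (np.int32(156), np.int32(442), np.int32(5), np.int32(7), np.int32(27)), (np.int32(208), np.int32(443), np.int32(5), np.int32(8), np.int32(31)), (np.int32(193), np.int32(455), np.int32(8), np.int32(8), np.int32(42)), (np.int32(77), np.int32(462), np.int32(8), np.int32(18), np.int32(90)), (np.int32(190), np.int32(462), np.int32(18), np.int32(18), np.int32(144)), (np.int32(190), np.int32(464), np.int32(9), np.int32(6), np.int32(44))]
the job is handed in; nothing more can be done
None
```

The before/after difference includes patches near the screwdriver and the red key. I'll look at the saved picture so I can report this correctly.

```bash
python3 -c "
import numpy as np,cv2
a=[cv2.resize(np.load(f'pics/side{t}.npz')['im'][330:480,340:500,::-1],(400,375)) for t in '0g'];cv2.imwrite('pics/cmp.png',np.hstack(a))"
```

```text
(no output)
```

View pics/cmp.png

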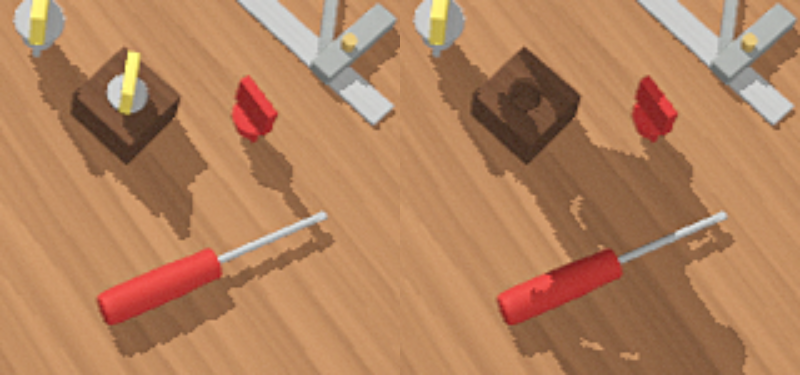

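The key is fully home in the lock, turned clockwise to about the stop, and left standing there released. I handed the job in at about 25 s of the 64 s allowed; no verdict is reported.

- **Finding the slot:** I gripped the yellow key in its stand and lowered it until it touched the plug face with about 6 N. Turning it slowly clockwise, the blade found the slot about 22° anticlockwise of the lock's x axis. It then dropped the full 10 mm, with no more than about 2.5 N of downward force.
- **Last checks:** A fit to the side picture puts the key about 0.5 mm from the lock's axis, at the home height. It stands upright by eye, and its flat is about 59° clockwise (at least 48° needed). The gripper was clear, 15 cm above.
- **What disagreed:** The fitted 59° is beyond the nominal 54° stop. I put this down to play of the blade in the slot plus fit error. I never saw a clear rise in torque at the stop; it stayed at about 0.14 N m, the plug's own resistance. So the stop is judged from the angle, not felt.
- **Bystanders:** Comparing side pictures from before and after, the screwdriver, the square, the red key and the larger yellow key are where they were. Only the arm's shadow changed there. The sanding block looks unmoved in the close-up. I did not check the jar, spring clamp or bar clamp individually; the comparison showed no changed patches at the jar or spring clamp, but the bar clamp lies in an area the arm had changed.

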